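# Square up a front panel in the assembly fixture

## Task

Take the large aluminium panel out of the black rack, lower it (do not drop it) on edge into the slot of the assembly fixture and let go of it. Then press the steel engineer's square into the corner between the fixture's base plate and the front face of the panel, between the two front lips, until its foot lies flat on the plate and its blade lies flat on the panel, with the panel pushed fully back and upright against the two back posts; finish while still gripping the square and pushing it firmly both down and against the panel. Leave the smaller panels and everything else on the bench where they are.

Things in the scene. Friction and masses are not known exactly. Their poses are not given: they have to be found in the camera images.
- panel: the large blank aluminium panel, 130 mm wide (y) x 105 mm high (z) x 8 mm thick (x), about 0.29 kg, both faces alike, standing on its long edge in one of the three slots of the rack; origin at the middle of its bottom edge, x normal to its faces, z up
- small_panel_a: a smaller blank aluminium panel, 85 mm wide (y) x 65 mm high (z) x 8 mm thick (x), standing on edge in another slot of the rack; origin at the middle of its bottom edge; leave it there
- small_panel_b: a smaller blank aluminium panel, 85 mm wide (y) x 65 mm high (z) x 8 mm thick (x), standing on edge in another slot of the rack; origin at the middle of its bottom edge; leave it there
- rack: fixed black plastic rack, base 180 (x) x 150 (y) x 10 mm; panels stand on the base top (10 mm above the bench) in three slots at x = -55, 0 and +55 mm, each 11 mm wide, between ribs 22 mm tall above the base that run along y; origin under its centre
- fixture: fixed assembly fixture; origin on the bench below the seated panel's centre, x from the open plate toward the back posts. Dark steel base plate 8 mm thick, x -150 to +40, y -85 to +85 mm. Two aluminium back posts at y = -45 and +45 mm, 26 mm wide, front faces at x = +4 mm, stand 85 mm above the plate
- slot (a point): middle of the floor of the panel's slot, on the plate top (8 mm above the bench), at fixture x = -2.5 mm; axes as the fixture's. The slot is 13 mm wide (x), 150 mm long (y), 24 mm deep, between a back wall, end walls and two front lips; the lips are 10 mm thick and leave a 64 mm gap in the middle (y -32 to +32) for the square
- corner (a point): on the plate top (8 mm above the bench), at fixture x = -4 mm, y = 0, where the front face of the fully seated panel meets the plate; axes as the fixture's. The square's origin belongs here with axes parallel (up to 15 mm off along y does not matter)
- square: steel engineer's square, about 0.42 kg, standing on its foot. Foot x -85 to 0, 26 mm wide (y), 16 mm high; blade 10 mm thick (y), x -32 to 0, top 120 mm above the underside; grip the blade across its 10 mm. Origin at the heel: underside z = 0, the blade's outer face and the foot's end lie in the plane x = 0 facing +x, the side for the panel
- detector_a: round white detector housing, 92 mm diameter, 42 mm high, loose on the bench; origin at the centre of its underside; leave it
- detector_b: a second round white detector housing, 92 mm diameter, 42 mm high; origin at the centre of its underside; leave it
- tub_a: small open black plastic tub, 72 mm diameter, 50 mm high; origin at the centre of its underside; leave it
- tub_b: small open clear plastic tub, 72 mm diameter, 50 mm high; origin at the centre of its underside; leave it
- tape_roll: cardboard ring (empty tape core), 90 mm diameter, 20 mm high; origin at the centre of its underside; leave it
- screwdriver: screwdriver lying on the bench near the robot's left; leave it
Things that resemble listed ones, but are neither listed nor needed, are in the scene too. What is shaped like the square but blue or yellow is not meant. Leave any yellow look-alike of the panel alone.

How it is judged:
By the outcome, as a careful person would: the job done as asked, in the order asked, and still so for the second after the job is handed in, while the arm keeps its last pose, push and grip.
It also fails if it takes over 64 s, if anything falls off the work surface, if the arm or the gripper's body presses on something with over 40 N, if the wrist force passes 120 N, or if a joint passes its speed limit or range.

## Robot

A 6-joint arm with a two-finger parallel gripper is mounted at the origin on the work surface. World frame = base frame: x ahead of the robot, y to its left, z up, the work surface at z = 0. Lengths are in m, angles in degrees, forces in N, time in s.
With the tool pointing down it reaches from about 0.375 to 0.9 m from the base axis. Payload 3.1 kg.
Tool frame: the origin (TCP) lies on the centre line of the jaws, within the pads' length; the fingertips stand finger_overhang ahead of it and the grasp point (between the pads) lies 5 mm behind it (finger_overhang is the distance from the TCP to the fingertips, in m); z points along the fingers, y is the line along which they close (so a half turn about z gives the same grasp; the last joint's range is limited). The gripper opens to 87 mm and grips with 3 to 60 N. Pads are 19 mm wide; open, the fingers measure 117 mm over their backs; the gripper's body (75 mm by 190 mm) begins 51 mm behind the grasp point.
Start: joints at [-76.232, 30.224, 82.088, -0, 67.689, -10.227], TCP at [0.254, -0.571, 0.237] pointing down, gripper open.
Joint ranges: [-176.69, 176.69], [-43.24, 126.21], [12.49, 139.97], [-82, 262], [0, 151.66], [-163.58, 163.58]. Speed limits (degrees/s): [159.86, 159.86, 180, 180, 180, 180].

## Interface

Orientations are given as a 3x3 rotation matrix whose columns are the frame's x, y, z axes.
In Python, from rig import read_state, capture, calibration, hand_in, finger_overhang gives the robot as it stands.
- The arm moves only by the tool send_rows, never from a script. Its argument "plan" is a list of rows, each a list of 5 numbers: the closure in counts, from 0 (fully open) to 255 (shut), then the shift along the tool's x, y, z in m, then the turn about the tool's z in rad. A call has 1 to 20 rows; each row shifts and turns the commanded pose from where the row before left it, along the tool's axes as they then stand; what a row does not reach is not made up. A row lasts 1/12 s, in which the tool goes at most 41.7 mm and 7.16 degrees, less where a joint would pass 70% of its speed; a pose out of reach is approached as far as the arm can. A call is refused whole if a number of a shift passes 0.0417 or a number of a turn 0.125, either way. A call with a gripper value outside its range is refused whole. The fingers move at their own pace and stop on an object; the grip force is fixed at half the most. Time passes only in rows, so rows that do not move let the fingers close. It gives the time, the measured TCP pose, the force, the opening and the grip force at its end, in the units of the state.
- read_state(): the state, without advancing time (a new reading comes with each control period).
- capture(name): name is "scene" or "top"; returns (picture, depth): 420x560x3 uint8, blue, green, red; 420x560 float32, m along the optical axis (not along the pixel's ray), 0 where there is no reading.
- calibration(name): a dict with "fx", "fy", "cx", "cy" (pixels), "dist_coeffs" ([k1, k2, p1, p2, k3] as OpenCV has them; the pictures are not rectified), "xyz" and "rotation" of the camera in the world. Camera axes: x right, y down, z forward; pixel columns grow to the right and rows downward; lengths in m; the calibration is good to about 2 mm. A picture is of the moment at which its call begins. calibration takes no time and is no camera call.
- hand_in(): hands the job in; it is judged then, once.
The state is a dict: "time_s": time; "joint_positions": joint angles; "qvel": joint speeds; "tau": joint torques, N m; "position": TCP position; "tcp_rot": TCP orientation; "force": force on the tool from outside, world axes, zero at the start; "moment": the same for the moment, N m; "opening": opening from 0.0 (shut) to 1.0 (fully open); "grasp_force": force on a finger pad.
Only numpy, scipy, OpenCV 4.12 (cv2) and the standard library are available. Lean on these libraries where they do the work, as an engineer would, in place of code of your own. Each camera call takes 0.05 s, during which the arm holds its last target. There are 200 camera calls.

## Working session

There is one attempt and no reset: what is moved stays moved. The work goes in short steps, Python scripts to look and compute and a tool call to move; the robot and the scene stay as the last step left them, time stands still between calls to the robot, and variables do not carry over. Pictures are saved under pics/ and viewed, at most 10 in all, crops included, and the job is handed in when it is done.

Besides the shell and the picture viewer there is one more tool, called after ">>>" in YAML: its name, and indented under it one key for each argument. send_rows: Moves the arm, as the interface text tells. Its arguments: {"type":"object","properties":{"plan":{"type":"array","items":{"type":"array","items":{"type":"number"}}}},"required":["plan"]}

```bash
mkdir -p pics; ls
python3 - <<'E'
from rig import *
import cv2,numpy as np,json
s=read_state(); print({k:np.round(v,3).tolist() for k,v in s.items()}); print(finger_overhang if not callable(finger_overhang) else finger_overhang())
for n in("scene","top"):
    c=calibration(n);print({k:np.round(v,4).tolist() for k,v in c.items()})
    p,d=capture(n);cv2.imwrite(f"pics/{n}0.png",p);np.save(f"{n}0.npy",d)
E
```

```text
pics
{'time_s': 0.0, 'joint_positions': [-76.234, 30.279, 82.156, -0.001, 67.688, -10.226], 'qvel': [0.014, -0.027, 0.031, 0.038, -0.047, 0.203], 'tau': [0.001, -44.004, -17.659, 0.063, 0.058, -0.0], 'position': [0.254, -0.57, 0.236], 'tcp_rot': [[0.914, 0.407, -0.001], [0.407, -0.914, 0.002], [0.0, -0.002, -1.0]], 'force': [-0.606, 0.098, -0.187], 'moment': [-0.05, -0.013, -0.05], 'grasp_force': 0.0, 'opening': 1.001}
0.014
{'fx': 516.8276, 'fy': 516.8276, 'cx': 280.3189, 'cy': 203.2394, 'dist_coeffs': [-0.0194, 0.0, 0.0, 0.0, 0.0], 'xyz': [1.1568, -0.5739, 0.8443], 'rotation': [[0.669, 0.5014, -0.5487], [0.7431, -0.4405, 0.5037], [0.0108, -0.7447, -0.6673]]}
{'fx': 522.7087, 'fy': 522.7087, 'cx': 284.2293, 'cy': 212.2118, 'dist_coeffs': [0.0649, 0.0, 0.0, 0.0, 0.0], 'xyz': [0.28, 0.0041, 1.4884], 'rotation': [[0.004, -0.9856, 0.1693], [-0.9999, -0.0023, 0.0103], [-0.0097, -0.1693, -0.9855]]}
```

View pics/scene0.png

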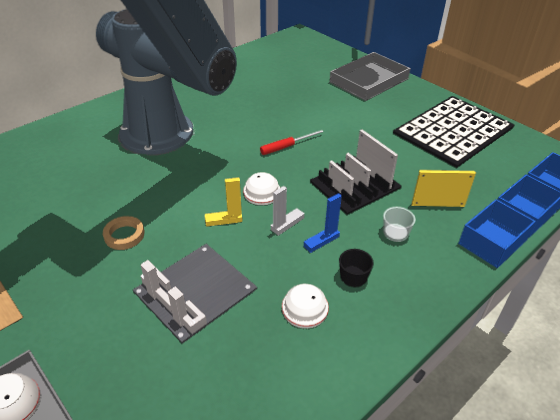

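View pics/top0.png

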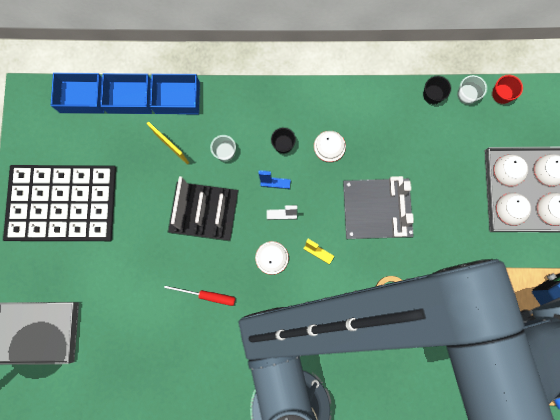

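The scene picture shows the rack at (355,185), with a tall grey panel at (376,158) and two small panels at (342,178) and (357,168). The grey square is at (285,210), and the blue (325,222) and yellow (228,205) squares are look-alikes. The fixture is at (195,290), and a yellow panel stands at (444,188). In the top picture the tall panel is at (180,205), the square at (285,212) and the fixture at (380,208). I'll confirm these in one enlarged crop and measure.

```bash
cat > h.py <<'E'
from rig import *
import cv2,numpy as np
def cloud(n,d):
    c=calibration(n);K=np.array([[c["fx"],0,c["cx"]],[0,c["fy"],c["cy"]],[0,0,1]])
    v,u=np.mgrid[:420,:560];uv=np.stack([u,v],-1).reshape(-1,1,2).astype(np.float32)
    q=cv2.undistortPoints(uv,K,np.array(c["dist_coeffs"])).reshape(420,560,2)
    r=np.dstack([q,np.ones((420,560))])
    R=np.array(c["rotation"]);C=np.array(c["xyz"])
    return C+(r*d[...,None])@R.T, r@R.T, C
def onplane(n,px,z):
    P,r,C=cloud(n,np.ones((420,560),np.float32))
    out=[]
    for u,v in px:
        ray=np.array([cv2.remap(np.ascontiguousarray(r[...,k]).astype(np.float32),np.float32([[u]]),np.float32([[v]]),1)[0,0] for k in range(3)])
        out.append(C+ray*(z-C[2])/ray[2])
    return np.array(out)
E
python3 - <<'E'
from h import *
for n in("scene","top"):
    d=np.load(f"{n}0.npy");P,_,_=cloud(n,d)
    Z=P[...,2]
    bench=(d>0)&(abs(Z)<.02);print(n,"bench z",np.median(Z[bench]),Z[bench].std())
    for name,lo,hi in(("tops93",.083,.101),("tops>101",.101,.135),("tops75",.06,.083),("plate",.004,.014)):
        m=((d>0)&(Z>lo)&(Z<hi)&(P[...,0]>.35)&(P[...,0]<.9)&(abs(P[...,1])<.45)).astype(np.uint8)
        k,l,st,_=cv2.connectedComponentsWithStats(m)
        for i in range(1,k):
            if st[i,4]>(15 if name!="plate" else 1500):
                Q=P[l==i];print(name,st[i].tolist(),Q.mean(0).round(4),[np.round(x,4) for x in cv2.minAreaRect(Q[:,:2].astype(np.float32)*1000)])
a=cv2.imread("pics/scene0.png");t=cv2.imread("pics/top0.png")
o=np.zeros((600,800,3),np.uint8)
o[:300,:400]=cv2.resize(a[120:225,260:400],(400,300),interpolation=2)
o[:300,400:]=cv2.resize(t[165:255,160:280],(400,300),interpolation=2)
o[300:,:400]=cv2.resize(a[235:340,125:265],(400,300),interpolation=2)
o[300:,400:]=cv2.resize(t[165:255,255:375],(400,300),interpolation=2)
cv2.imwrite("pics/crop0.png",o)
E
```

```text
scene bench z -9.428295398627995e-06 0.004589719523983644
tops93 [359, 136, 38, 31, 235] [0.5533 0.3032 0.0924] [array([548.9583, 303.8952]), array([ 10.8391, 130.6582]), np.float64(84.7463)]
tops93 [418, 172, 57, 9, 334] [0.7234 0.3455 0.092 ] [array([724.0704, 347.3227]), array([128.8338,  15.2654]), np.float64(44.5855)]
tops93 [226, 186, 15, 9, 92] [ 0.4362 -0.0571  0.0919] [array([435.2958, -56.4912]), array([32.1745,  8.2474]), np.float64(59.0346)]
tops93 [273, 195, 14, 12, 85] [ 0.5316 -0.0021  0.092 ] [array([531.6553,  -0.7313]), array([35.0238, 12.4543]), np.float64(73.3885)]
tops93 [327, 203, 14, 11, 79] [0.6257 0.0692 0.092 ] [array([626.2673,  72.2736]), array([33.697 , 10.0371]), np.float64(73.7716)]
tops93 [140, 261, 16, 15, 134] [ 0.5066 -0.319   0.0907] [array([ 504.5516, -318.3165]), array([27.7622, 18.1929]), np.float64(3.3954)]
tops93 [168, 287, 16, 16, 154] [ 0.5961 -0.3157  0.0906] [array([ 594.1071, -315.148 ]), array([28.0808, 18.1991]), np.float64(2.8236)]
tops>101 [359, 130, 39, 31, 286] [0.551  0.3047 0.1099] [array([548.5356, 306.1929]), array([ 13.3629, 13
[... 3671 characters left out ...]
118.4495]), np.float64(82.9044)]
tops75 [401, 183, 8, 11, 29] [ 0.5885 -0.3075  0.0709] [array([ 589.236 , -307.7173]), array([29.5865, 12.9492]), np.float64(32.3976)]
tops75 [196, 193, 8, 31, 121] [0.5338 0.2515 0.0742] [array([534.6083, 252.1437]), array([ 9.0673, 83.2263]), np.float64(82.7858)]
tops75 [216, 194, 8, 31, 113] [0.5311 0.1969 0.0747] [array([531.3743, 197.3747]), array([ 9.5457, 84.2   ]), np.float64(81.923)]
tops75 [403, 215, 8, 11, 27] [ 0.5001 -0.3099  0.0712] [array([ 500.3849, -309.9982]), array([29.1921, 14.3778]), np.float64(30.8195)]
plate [338, 178, 63, 66, 2622] [ 0.5439 -0.2248  0.0094] [array([ 541.6965, -224.281 ]), array([186.4875, 169.4498]), np.float64(3.143)]
```

View pics/crop0.png

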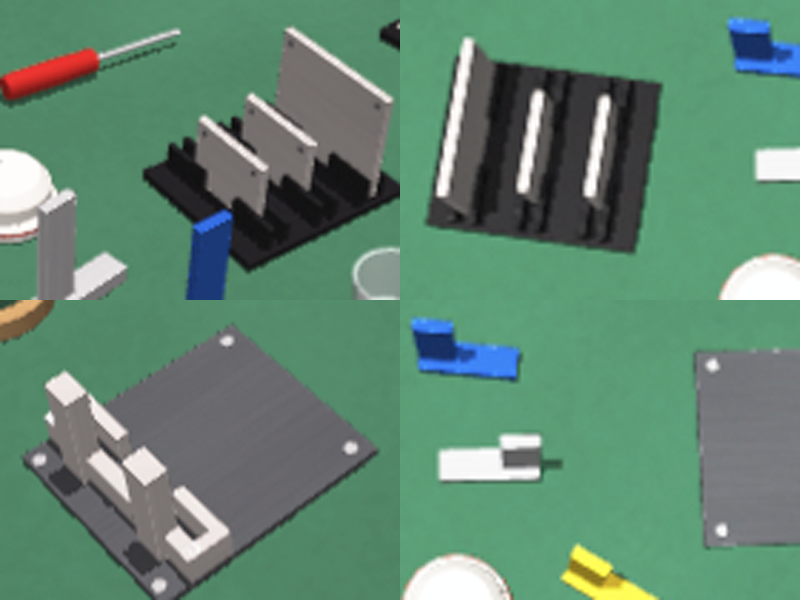

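The crop confirms it: the tall grey panel in the leftmost slot is the large one (the other two are clearly smaller), and the grey square at (285,212) is the steel one, with its foot toward +y and its heel toward the fixture. Next I'll refine the fixture with its plate screws, and the square's foot.

```bash
cat > m.py <<'E'
from h import *
def screws(n,img,box):
    x0,y0,x1,y1=box
    g=cv2.cvtColor(img,cv2.COLOR_BGR2GRAY)[y0:y1,x0:x1]
    th=cv2.morphologyEx(g,cv2.MORPH_TOPHAT,np.ones((9,9)))
    k,l,st,c=cv2.connectedComponentsWithStats((th>60).astype(np.uint8))
    r=[]
    for i in range(1,k):
        if 4<=st[i,4]<40 and max(st[i,2:4])<8:
            w=th*(l==i);m=cv2.moments(w.astype(np.float32));r.append((x0+m['m10']/m['m00'],y0+m['m01']/m['m00']))
    return r
if __name__=="__main__":
    for n,b in(("scene",(130,240,262,340)),("top",(340,173,418,242))):
        r=screws(n,cv2.imread(f"pics/{n}0.png"),b);Q=onplane(n,r,.008)
        for p,q in zip(r,Q):print(n,np.round(p,1),q.round(4))
        d=np.load(f"{n}0.npy");P,_,_=cloud(n,d);z=P[...,2]
        m=(d>0)&(z>.012)&(z<.022)&(abs(P[...,0]-.528)<.04)&(P[...,1]>-.04)&(P[...,1]<.1)
        print("foot",cv2.minAreaRect(P[m][:,:2].astype(np.float32)*1000),P[m].mean(0))
        # posts & panel tops by tight z
        for nm,c,zz in(("panel",(.548,.307),.115),("p1",(.594,-.314),.093),("p2",(.504,-.317),.093),("blade",(.528,.0),.12)):
            h=.08 if nm=="panel" else .03
            m=(d>0)&(abs(z-zz)<.005)&(abs(P[...,0]-c[0])<h)&(abs(P[...,1]-c[1])<.03)
            print(nm,m.sum(),cv2.minAreaRect(P[m][:,:2].astype(np.float32)*1000),z[m].mean())
E
python3 m.py
```

```text
scene [204.1 248.9] [ 0.4705 -0.1698  0.008 ]
scene [142.1 275.9] [ 0.4477 -0.3122  0.008 ]
scene [247.4 286.4] [ 0.6148 -0.1648  0.008 ]
scene [138.2 290.7] [ 0.4765 -0.3385  0.008 ]
scene [180.2 334.5] [ 0.6204 -0.3331  0.008 ]
foot ((528.01318359375, 26.55832862854004), (29.754549026489258, 87.70332336425781), 1.9233509302139282) [0.53065418 0.02889906 0.01571945]
panel 153 ((547.8985595703125, 306.2733459472656), (13.362893104553223, 131.0316925048828), 82.80180358886719) 0.11375379121712176
p1 127 ((594.0985107421875, -314.9756164550781), (28.080820083618164, 17.853851318359375), 2.8236007690429688) 0.09166361234518303
p2 108 ((504.2479553222656, -318.33453369140625), (27.153749465942383, 18.19287872314453), 3.3953511714935303) 0.09192588178666898
blade 66 ((528.4534301757812, 0.9904365539550781), (12.810626029968262, 34.09941482543945), 3.130000591278076) 0.11855845058317392
top [348.2 184.1] [ 0.6173 -0.1653  0.008 ]
top [410.5 231.8] [ 0.4787 -0.3389  0.008 ]
top [351.2 233.6] [ 0.473  -0.1712  0.008 ]
foot ((529.0985107421875, 16.225589752197266), (41.51631546020508, 109.25274658203125), 14.61156177520752) [0.52558708 0.03579156 0.01731108]
panel 142 ((547.6522827148438, 308.2157897949219), (9.986963272094727, 129.143310546875), 82.25825500488281) 0.11590096965827275
p1 59 ((592.9057006835938, -313.39178466796875), (26.28207778930664, 18.002840042114258), 8.923201560974121) 0.09369937813974111
p2 59 ((503.3473815917969, -316.390869140625), (17.032955169677734, 25.03780174255371), 88.65159606933594) 0.09390506305549955
blade 39 ((527.6740112304688, 0.4729423522949219), (8.619664192199707, 31.908706665039062), 1.3718394041061401) 0.1210594677892378
```

>>> send_rows:
  plan:
    - [110, 0, 0, 0, 0.0917]
    - [110, 0, 0, 0, 0.0917]
    - [110, 0, 0, 0, 0.0917]
    - [110, 0, 0, 0, 0.0917]
    - [110, 0, 0, 0, 0.0917]
    - [110, 0, 0, 0, 0.0917]
    - [110, 0.0068, -0.035, 0, 0]
    - [110, 0.0068, -0.035, 0, 0]
    - [110, 0.0068, -0.035, 0, 0]
    - [110, 0.0068, -0.035, 0, 0]
    - [110, 0.0068, -0.035, 0, 0]
    - [110, 0.0068, -0.035, 0, 0]
    - [110, 0.0068, -0.035, 0, 0]
    - [110, 0.0068, -0.035, 0, 0]
    - [110, 0.0068, -0.035, 0, 0]
    - [110, 0.0068, -0.035, 0, 0]
    - [110, 0.0068, -0.035, 0, 0]
    - [110, 0.0068, -0.035, 0, 0]
    - [110, 0.0068, -0.035, 0, 0]
    - [110, 0.0068, -0.035, 0, 0]

```text
time_s: 1.77
position: [0.4127, -0.0958, 0.2365]
tcp_rot: [[0.991, -0.131, -0.0], [-0.131, -0.991, 0.0], [-0.0, -0.0, -1.0]]
force: [0.1, 1.3, 1.0]
opening: 0.57
grasp_force: 0.0
```

>>> send_rows:
  plan:
    - [110, 0.0068, -0.035, 0, 0]
    - [110, 0.0068, -0.035, 0, 0]
    - [110, 0.0068, -0.035, 0, 0]
    - [110, 0.0068, -0.035, 0, 0]
    - [110, 0.0068, -0.035, 0, 0]
    - [110, 0.0068, -0.035, 0, 0]
    - [110, 0.0068, -0.035, 0, 0]
    - [110, 0.0068, -0.035, 0, 0]
    - [110, 0.0068, -0.035, 0, 0]
    - [110, 0.0068, -0.035, 0, 0]
    - [110, 0.0068, -0.035, 0, 0]
    - [110, 0.0068, -0.035, 0, 0]
    - [110, 0, 0, 0, 0]
    - [110, 0, 0, 0, 0]
    - [110, 0, 0, 0, 0]

```text
time_s: 3.02
position: [0.5478, 0.3076, 0.2357]
tcp_rot: [[0.991, -0.13, -0.002], [-0.13, -0.991, -0.001], [-0.002, 0.002, -1.0]]
force: [-0.8, -0.0, 0.9]
opening: 0.567
grasp_force: 0.0
```

```bash
cat > st.py <<'E'
from h import *
s=read_state();R=np.array(s["tcp_rot"]);print(s["time_s"],np.round(s["position"],4),R.round(4).tolist(),"yaw x",np.degrees(np.arctan2(R[1,0],R[0,0])).round(2),"F",np.round(s["force"],1),"M",np.round(s["moment"],2),s["opening"],s["grasp_force"],np.round(s["joint_positions"],1))
E
python3 st.py
```

```text
3.0167 [0.5478 0.3076 0.2357] [[0.9915, -0.1303, -0.0021], [-0.1303, -0.9915, -0.0013], [-0.0019, 0.0015, -1.0]] yaw x -7.49 F [-0.8 -0.   0.9] M [-0.01 -0.03  0.  ] 0.5673069426924912 0.0 [ 19.2  30.6  81.5  -0.   68.  116.7]
```

>>> send_rows:
  plan:
    - [110, 0, -0.0006, 0.0154, 0]
    - [110, 0, 0, 0.0154, 0]
    - [110, 0, 0, 0.0154, 0]
    - [110, 0, 0, 0.0154, 0]
    - [110, 0, 0, 0.0154, 0]
    - [110, 0, 0, 0.0154, 0]
    - [110, 0, 0, 0.0154, 0]
    - [110, 0, 0, 0.0154, 0]
    - [110, 0, 0, 0.0154, 0]
    - [110, 0, 0, 0, 0]
    - [255, 0, 0, 0, 0]
    - [255, 0, 0, 0, 0]
    - [255, 0, 0, 0, 0]
    - [255, 0, 0, 0, 0]
    - [255, 0, 0, 0, 0]
    - [255, 0, 0, 0, 0]
    - [255, 0, 0, 0, 0]
    - [255, 0, 0, 0, 0]

```text
time_s: 4.52
position: [0.5488, 0.3086, 0.0982]
tcp_rot: [[0.991, -0.131, 0.0], [-0.131, -0.991, -0.0], [0.0, 0.0, -1.0]]
force: [-0.0, -0.6, 1.8]
opening: 0.092
grasp_force: 30.0
```

```bash
python3 st.py
```

```text
4.5167 [0.5488 0.3086 0.0982] [[0.9914, -0.1307, 0.0002], [-0.1307, -0.9914, -0.0002], [0.0003, 0.0001, -1.0]] yaw x -7.51 F [-0.  -0.6  1.8] M [-0.01  0.11  0.07] 0.09191322680838883 29.950428635347635 [ 19.2  40.5  87.6  -0.   51.9 116.7]
```

>>> send_rows:
  plan:
    - [255, 0, 0, -0.008, 0]
    - [255, 0, 0, -0.014, 0]
    - [255, 0, 0, -0.02, 0]
    - [255, 0, 0, -0.02, 0]
    - [255, 0, 0, -0.02, 0]
    - [255, 0, 0, -0.02, 0]
    - [255, 0, 0, -0.02, 0]
    - [255, 0, 0, -0.02, 0]
    - [255, 0, 0, -0.01, 0]
    - [255, 0, 0, 0, 0]
    - [255, 0, 0, 0, 0]

```text
time_s: 5.43
position: [0.5484, 0.3086, 0.2498]
tcp_rot: [[0.991, -0.131, -0.0], [-0.131, -0.991, -0.0], [-0.0, 0.0, -1.0]]
force: [0.2, 0.6, -4.1]
opening: 0.087
grasp_force: 30.0
```

```bash
python3 st.py
python3 - <<'E'
from h import *
p,d=capture("scene");cv2.imwrite("pics/lift.png",cv2.resize(p[60:240,260:500],(800,600)))
E
```

```text
5.4333 [0.5484 0.3086 0.2498] [[0.9914, -0.131, -0.0002], [-0.131, -0.9914, -0.0], [-0.0002, 0.0001, -1.0]] yaw x -7.53 F [ 0.2  0.6 -4.1] M [ 0.02  0.03 -0.  ] 0.08651638810041365 29.95009864331223 [ 19.2  29.8  80.6   0.   69.6 116.7]
```

View pics/lift.png

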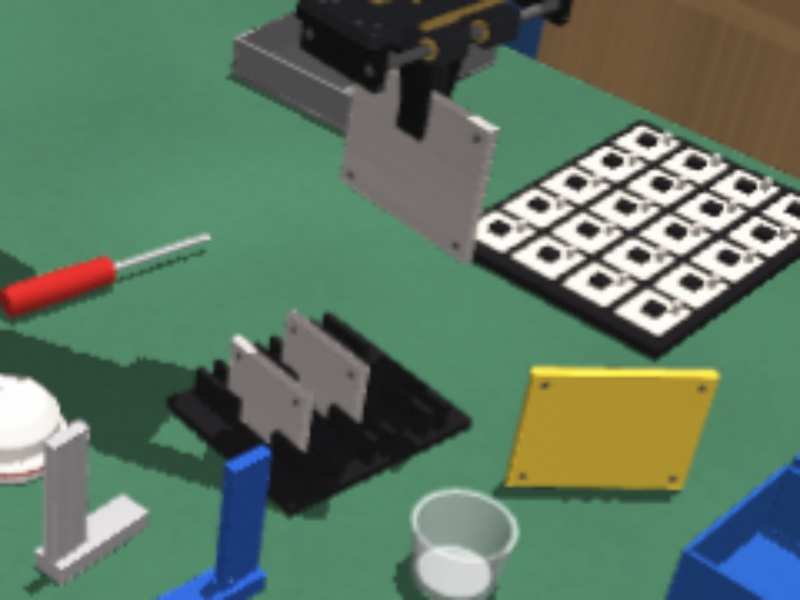

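The panel hangs upright in the grip and both small panels stayed put. Now I'll carry it over the fixture.

>>> send_rows:
  plan:
    - [255, 0, 0, 0, -0.0831]
    - [255, 0, 0, 0, -0.0831]
    - [255, -0.0012, 0.012, 0, 0]
    - [255, -0.0012, 0.024, 0, 0]
    - [255, -0.0012, 0.0355, 0, 0]
    - [255, -0.0012, 0.0355, 0, 0]
    - [255, -0.0012, 0.0355, 0, 0]
    - [255, -0.0012, 0.0355, 0, 0]
    - [255, -0.0012, 0.0355, 0, 0]
    - [255, -0.0012, 0.0355, 0, 0]
    - [255, -0.0012, 0.0355, 0, 0]
    - [255, -0.0012, 0.0355, 0, 0]
    - [255, -0.0012, 0.0355, 0, 0]
    - [255, -0.0012, 0.0355, 0, 0]
    - [255, -0.0012, 0.0355, 0, 0]
    - [255, -0.0012, 0.0355, 0, 0]
    - [255, -0.0012, 0.0355, 0, 0]
    - [255, -0.0012, 0.0355, 0, 0]
    - [255, -0.0012, 0.0355, 0, 0]
    - [255, -0.0012, 0.024, 0, 0]

```text
time_s: 7.15
position: [0.5462, -0.2882, 0.2485]
tcp_rot: [[1.0, 0.03, -0.002], [0.03, -1.0, -0.001], [-0.002, 0.001, -1.0]]
force: [0.2, -0.4, -3.7]
opening: 0.089
grasp_force: 30.0
```

>>> send_rows:
  plan:
    - [255, 0, 0.016, 0, 0]
    - [255, 0, 0, 0, 0]
    - [255, 0, 0, 0.02, 0]
    - [255, 0, 0, 0.02, 0]
    - [255, 0, 0, 0.02, 0]
    - [255, 0, 0, 0.02, 0]
    - [255, 0, 0, 0.015, 0]
    - [255, 0, 0, 0, 0]
    - [255, 0, 0, 0, 0]

```text
time_s: 7.9
position: [0.5475, -0.2983, 0.1538]
tcp_rot: [[0.999, 0.035, -0.003], [0.035, -0.999, 0.003], [-0.003, -0.003, -1.0]]
force: [0.1, 0.4, -2.3]
opening: 0.091
grasp_force: 30.0
```

```bash
python3 st.py
python3 - <<'E'
from h import *
o=np.zeros((600,800,3),np.uint8)
for n,b,k in(("scene",(120,160,260,340),0),("top",(330,150,430,290),1)):
    p,d=capture(n);cv2.imwrite(f"pics/{n}1.png",p);np.save(f"{n}1.npy",d)
    x0,y0,x1,y1=b;f=min(400/(x1-x0),600/(y1-y0));q=cv2.resize(p[y0:y1,x0:x1],None,fx=f,fy=f);o[:q.shape[0],400*k:400*k+q.shape[1]]=q
cv2.imwrite("pics/hover.png",o)
E
```

```text
7.9 [ 0.5475 -0.2983  0.1538] [[0.9994, 0.0352, -0.0031], [0.0352, -0.9994, 0.003], [-0.003, -0.0031, -1.0]] yaw x 2.02 F [ 0.1  0.4 -2.3] M [ 0.03 -0.02  0.  ] 0.09130861186708343 29.95001671370119 [-38.8  35.9  86.4   0.   58.   49.1]
```

View pics/hover.png

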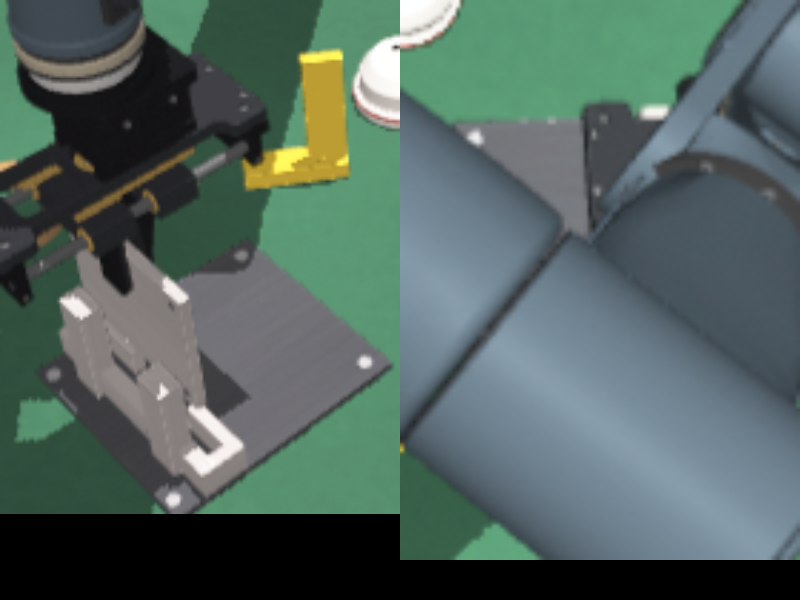

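The panel hangs upright just above the slot, between the posts and lips in the scene view. I'll check its offset from the posts, comparing back faces in the same camera.

Run:
```python
from h import *
d=np.load("scene1.npy");P,_,_=cloud("scene",d);a=np.radians(2.0)
ex=np.array([np.sin(a),-np.cos(a),0]);ey=np.array([np.cos(a),np.sin(a),0]);o=np.array([.5481,-.3028,0])
X=(P-o)@ex;Y=(P-o)@ey;Z=P[...,2];v=d>0
def st(n,m):print(n,m.sum(),"x pct",np.percentile(X[m]*1e3,[5,25,50,75,95]).round(1),"y",(Y[m].min()*1e3).round(1),(Y[m].max()*1e3).round(1),"z",Z[m].min().round(4),Z[m].max().round(4))
m=v&(X>-.02)&(X<.012)&(Z>.1)&(Z<.160)&(Y>.015)&(Y<.075);st("panel back",m)
A=np.c_[Z[m],Y[m],np.ones(m.sum())];print("slope z,y",np.linalg.lstsq(A,X[m],rcond=None)[0])
st("panel top",v&(X>-.02)&(X<.012)&(Z>.164)&(Z<.18)&(Y>.015)&(Y<.075))
for s in(-1,1):
    st("post back",v&(X>.012)&(X<.032)&(Z>.035)&(Z<.086)&(abs(Y-s*.045)<.01))
    st("post top",v&(X>-.002)&(X<.03)&(abs(Z-.093)<.004)&(abs(Y-s*.045)<.016))
st("lip top",v&(X<-.005)&(X>-.025)&(abs(Z-.032)<.004)&(abs(Y)<.08))
st("backwall top",v&(X<.02)&(X>-.005)&(abs(Z-.032)<.003)&(abs(Y)<.03))
st("endwall",v&(X<.02)&(X>-.03)&(abs(Z-.032)<.003)&(Y>.07)&(Y<.1))
```

```text
panel back 368 x pct [-6.3 -1.5 -0.9 -0.5 -0. ] y 15.0 65.8 z 0.1006 0.1598
slope z,y [-0.00479259 -0.06619122  0.00199497]
panel top 127 x pct [-8.2 -5.9 -3.6 -1.4 -0.3] y 15.6 65.3 z 0.1642 0.1723
post back 72 x pct [21.8 22.1 22.4 22.7 23.2] y -54.7 -35.1 z 0.0362 0.0855
post top 123 x pct [-0.7  7.  12.6 17.8 22.1] y -60.9 -29.9 z 0.0892 0.097
post back 84 x pct [21.3 21.8 22.1 22.5 23.1] y 35.3 55.0 z 0.0355 0.0845
post top 142 x pct [-0.9  6.5 12.2 17.7 21.9] y 29.2 59.8 z 0.0892 0.0969
lip top 148 x pct [-17.6 -14.2 -11.9  -9.8  -8.3] y -66.0 79.7 z 0.028 0.0353
backwall top 96 x pct [ 5.6  8.7 11.6 14.4 16.4] y -29.4 20.1 z 0.0291 0.0348
endwall 117 x pct [-17.3 -10.6  -0.5   9.8  15.1] y 70.2 87.0 z 0.029 0.0342
```

>>> send_rows:
  plan:
    - [255, 0, 0.0008, 0, 0]
    - [255, 0, 0, 0, 0]
    - [255, 0, 0, 0, 0]
    - [255, 0, 0, 0, 0]

```text
time_s: 8.33
position: [0.5486, -0.3012, 0.1557]
tcp_rot: [[0.999, 0.035, 0.001], [0.035, -0.999, -0.001], [0.001, 0.001, -1.0]]
force: [0.0, -0.8, -2.1]
opening: 0.089
grasp_force: 30.0
```

```bash
python3 st.py
```

```text
8.3333 [ 0.5486 -0.3012  0.1557] [[0.9994, 0.0346, 0.0009], [0.0346, -0.9994, -0.0007], [0.0009, 0.0007, -1.0]] yaw x 1.98 F [ 0.  -0.8 -2.1] M [-0.01 -0.01 -0.03] 0.08905070429949741 29.95005159289576 [-39.   35.8  86.2   0.   58.   49. ]
```

>>> send_rows:
  plan:
    - [255, 0, 0, 0.01, 0]
    - [255, 0, 0, 0.01, 0]
    - [255, 0, 0, 0.01, 0]
    - [255, 0, 0, 0.005, 0]
    - [255, 0, 0, 0.005, 0]
    - [255, 0, 0, 0.005, 0]
    - [255, 0, 0, 0.005, 0]
    - [255, 0, 0, 0.003, 0]
    - [255, 0, 0, 0, 0]
    - [255, 0, 0, 0, 0]
    - [255, 0, 0, 0, 0]

```text
time_s: 9.25
position: [0.5486, -0.3012, 0.1023]
tcp_rot: [[0.999, 0.035, 0.001], [0.035, -0.999, -0.001], [0.001, 0.001, -1.0]]
force: [-0.3, 1.0, -3.2]
opening: 0.09
grasp_force: 30.0
```

```bash
python3 st.py;python3 - <<'E'
from h import *
p,d=capture("scene");cv2.imwrite("pics/low.png",cv2.resize(p[200:340,120:260],(600,600)));np.save("scene2.npy",d)
E
```

```text
9.25 [ 0.5486 -0.3012  0.1023] [[0.9994, 0.0348, 0.0006], [0.0348, -0.9994, -0.0005], [0.0006, 0.0005, -1.0]] yaw x 1.99 F [-0.3  1.  -3.2] M [ 0.04  0.02 -0.05] 0.09014039125950642 29.95019780821167 [-39.   39.9  88.1   0.   51.9  49. ]
```

View pics/low.png

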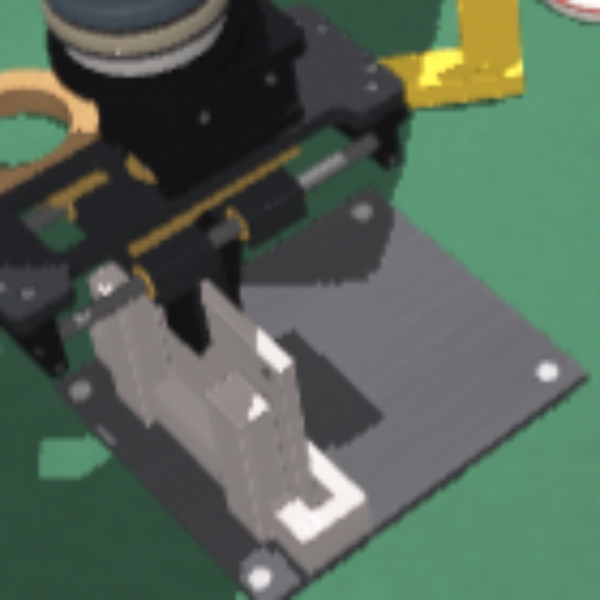

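The panel's lower edge is inside the slot with no contact force; about 6 mm remain.

>>> send_rows:
  plan:
    - [255, 0, 0, 0.0015, 0]
    - [255, 0, 0, 0.0015, 0]
    - [255, 0, 0, 0.0015, 0]
    - [255, 0, 0, 0.001, 0]
    - [255, 0, 0, 0.0005, 0]
    - [255, 0, 0, 0.0004, 0]
    - [255, 0, 0, 0, 0]
    - [255, 0, 0, 0, 0]

```text
time_s: 9.97
position: [0.5483, -0.3011, 0.0962]
tcp_rot: [[0.999, 0.035, 0.0], [0.035, -0.999, -0.0], [0.0, 0.0, -1.0]]
force: [-1.3, 0.7, 5.5]
opening: 0.086
grasp_force: 30.0
```

>>> send_rows:
  plan:
    - [255, 0, 0.0007, 0, 0]
    - [255, 0, 0.0007, 0, 0]
    - [255, 0, 0, 0, 0]
    - [190, 0, 0, 0, 0]
    - [110, 0, 0, 0, 0]
    - [110, 0, 0, 0, 0]
    - [110, 0, 0, 0, 0]
    - [110, 0, 0, 0, 0]
    - [110, 0, 0, -0.01, 0]
    - [110, 0, 0, -0.02, 0]
    - [110, 0, 0, -0.03, 0]
    - [110, 0, 0, -0.03, 0]
    - [110, 0, 0, -0.03, 0]
    - [110, 0, 0, -0.03, 0]
    - [110, 0, 0, 0, 0]

```text
time_s: 11.22
position: [0.5517, -0.3049, 0.2535]
tcp_rot: [[0.999, 0.035, 0.011], [0.035, -0.999, -0.009], [0.011, 0.009, -1.0]]
force: [0.2, 0.3, 1.2]
opening: 0.566
grasp_force: 0.0
```

```bash
python3 st.py
```

```text
11.2167 [ 0.5517 -0.3049  0.2535] [[0.9993, 0.0349, 0.0114], [0.035, -0.9993, -0.0091], [0.0111, 0.0095, -0.9999]] yaw x 2.01 F [0.2 0.3 1.2] M [-0.01 -0.02 -0.01] 0.5664204327398227 0.0 [-39.1  29.3  80.8   0.   69.   48.9]
```

>>> send_rows:
  plan:
    - [110, 0, 0, 0, -0.1208]
    - [110, 0, 0, 0, -0.1208]
    - [110, 0, 0, 0, -0.1208]
    - [110, 0, 0, 0, -0.1208]
    - [110, 0, 0, 0, -0.1208]
    - [110, 0, 0, 0, -0.1208]
    - [110, 0, 0, 0, -0.1208]
    - [110, 0, 0, 0, -0.1208]
    - [110, 0, 0, 0, -0.1208]
    - [110, 0, 0, 0, -0.1208]
    - [110, 0, 0, 0, -0.1208]
    - [110, 0, 0, 0, -0.1208]
    - [110, 0, 0, 0, -0.1208]
    - [110, 0.0303, -0.0011, 0, 0]
    - [110, 0.0303, -0.0011, 0, 0]
    - [110, 0.0303, -0.0011, 0, 0]
    - [110, 0.0303, -0.0011, 0, 0]
    - [110, 0.0303, -0.0011, 0, 0]

```text
time_s: 12.72
position: [0.5373, -0.15, 0.2458]
tcp_rot: [[-0.034, 0.999, 0.0], [0.999, 0.034, -0.0], [-0.0, 0.0, -1.0]]
force: [0.7, 0.3, -0.3]
opening: 0.571
grasp_force: 0.0
```

>>> send_rows:
  plan:
    - [110, 0.0303, -0.0011, 0, 0]
    - [110, 0.0303, -0.0011, 0, 0]
    - [110, 0.0303, -0.0011, 0, 0]
    - [110, 0.0303, -0.0011, 0, 0]
    - [110, 0.0303, -0.0011, 0, 0]
    - [110, 0, 0, 0, 0]
    - [110, 0, 0, 0, 0]
    - [110, 0, 0, 0, 0]
    - [110, 0, 0, 0, 0]

```text
time_s: 13.47
position: [0.5274, -0.001, 0.2457]
tcp_rot: [[-0.033, 0.999, 0.001], [0.999, 0.033, -0.001], [-0.001, 0.001, -1.0]]
force: [-1.0, -0.2, 0.0]
opening: 0.564
grasp_force: 0.0
```

```bash
python3 st.py
python3 - <<'E'
from h import *
for n in("scene","top"):
    p,d=capture(n);cv2.imwrite(f"pics/{n}3.png",p);P,_,_=cloud(n,d);Z=P[...,2]
    for nm,c,zz in(("panel",(.548,-.3),.113),("p1",(.594,-.315),.093),("p2",(.504,-.318),.093)):
        h=.08 if nm=="panel" else .03
        m=(d>0)&(abs(Z-zz)<.005)&(abs(P[...,0]-c[0])<h)&(abs(P[...,1]-c[1])<.03)
        print(n,nm,m.sum(),cv2.minAreaRect(P[m][:,:2].astype(np.float32)*1000) if m.any() else 0)
p=cv2.imread("pics/scene3.png");cv2.imwrite("pics/c3.png",cv2.resize(p[130:340,120:400],(800,600)))
E
```

```text
13.4667 [ 0.5274 -0.001   0.2457] [[-0.0334, 0.9994, 0.0007], [0.9994, 0.0334, -0.0005], [-0.0006, 0.0007, -1.0]] yaw x 91.91 F [-1.  -0.2  0. ] M [-0.03 -0.09  0.01] 0.5636996603779529 0.0 [-12.2  22.   95.5  -0.   62.5 -14.2]
scene panel 273 ((547.2603759765625, -301.8263854980469), (132.50770568847656, 9.8656587600708), 1.952608585357666)
scene p1 180 ((591.2815551757812, -312.8553466796875), (49.11815643310547, 27.509334564208984), 11.272963523864746)
scene p2 150 ((509.7544250488281, -316.3702087402344), (48.504539489746094, 21.186817169189453), 2.352322816848755)
top panel 146 ((546.1180419921875, -300.5209655761719), (127.8270263671875, 9.245203971862793), 2.4137799739837646)
top p1 63 ((587.9208374023438, -308.6508483886719), (46.929744720458984, 27.765018463134766), 1.3662647008895874)
top p2 67 ((508.2946472167969, -311.9404602050781), (49.96744155883789, 28.757612228393555), 3.131056785583496)
```

View pics/c3.png

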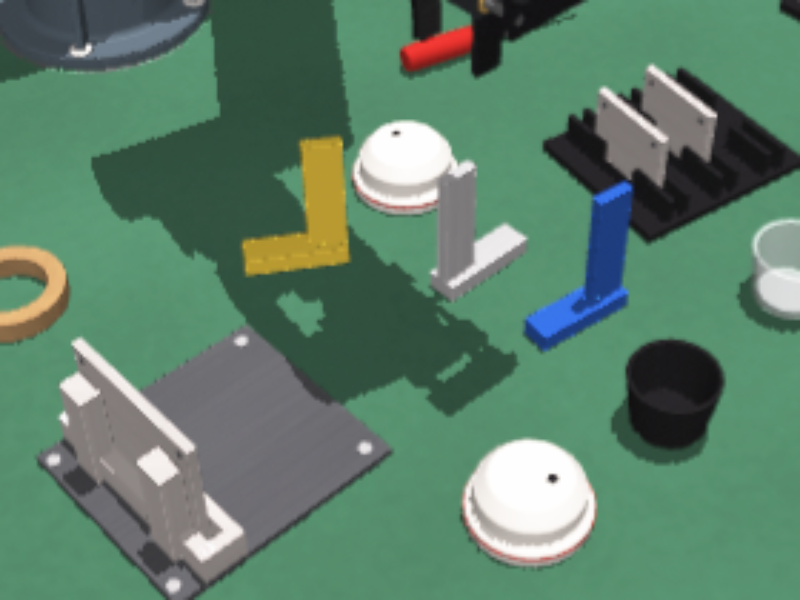

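The panel stands in its slot upright and close to the posts, (75,345)–(195,460) in the crop. Everything else is untouched. Next is the square.

>>> send_rows:
  plan:
    - [110, 0.001, 0.0003, 0.0184, 0]
    - [110, 0, 0, 0.0184, 0]
    - [110, 0, 0, 0.0184, 0]
    - [110, 0, 0, 0.0184, 0]
    - [110, 0, 0, 0.0184, 0]
    - [110, 0, 0, 0.0184, 0]
    - [110, 0, 0, 0.0184, 0]
    - [110, 0, 0, 0.0184, 0]
    - [110, 0, 0, 0.0184, 0]
    - [110, 0, 0, 0, 0]
    - [255, 0, 0, 0, 0]
    - [255, 0, 0, 0, 0]
    - [255, 0, 0, 0, 0]
    - [255, 0, 0, 0, 0]
    - [255, 0, 0, 0, 0]
    - [255, 0, 0, 0, 0]
    - [255, 0, 0, 0, 0]
    - [255, 0, 0, 0, 0]

```text
time_s: 15.07
position: [0.5275, 0.001, 0.0804]
tcp_rot: [[-0.035, 0.999, 0.001], [0.999, 0.035, -0.0], [-0.0, 0.001, -1.0]]
force: [-0.0, 0.8, 2.1]
opening: 0.114
grasp_force: 30.0
```

```bash
python3 st.py
```

```text
15.0667 [0.5275 0.001  0.0804] [[-0.0347, 0.9994, 0.0008], [0.9994, 0.0347, -0.0003], [-0.0003, 0.0008, -1.0]] yaw x 91.99 F [-0.   0.8  2.1] M [-0.06  0.01  0.07] 0.11381806164106191 29.99762595165521 [-12.   36.7 103.3  -0.   39.9 -14. ]
```

>>> send_rows:
  plan:
    - [255, 0, 0, -0.005, 0]
    - [255, 0, 0, -0.01, 0]
    - [255, 0, 0, -0.015, 0]
    - [255, 0, 0, 0, 0]
    - [255, -0.013, 0.0009, 0, 0]
    - [255, -0.0265, 0.0009, 0, 0]
    - [255, -0.0265, 0.0009, 0, 0]
    - [255, -0.0265, 0.0009, 0, 0]
    - [255, -0.0265, 0.0009, 0, 0]
    - [255, -0.0265, 0.0009, 0, 0]
    - [255, -0.0265, 0.0009, 0, 0]
    - [255, -0.0265, 0.0009, 0, 0]
    - [255, -0.0265, 0.0009, 0, 0]
    - [255, -0.0265, 0.0009, 0, 0]
    - [255, -0.0135, 0.001, 0, 0]
    - [255, 0, 0, 0, 0]
    - [255, 0, 0, 0, 0]
    - [255, 0, 0, 0, 0]
    - [255, 0, 0, 0, 0]

```text
time_s: 16.65
position: [0.5456, -0.2617, 0.1095]
tcp_rot: [[-0.036, 0.999, -0.002], [0.999, 0.036, 0.002], [0.002, -0.002, -1.0]]
force: [-0.3, 0.0, -3.7]
opening: 0.114
grasp_force: 30.0
```

```bash
python3 st.py
python3 - <<'E'
from h import *
p,d=capture("scene");np.save("scene4.npy",d);cv2.imwrite("pics/c4.png",cv2.resize(p[190:340,120:270],(600,600)))
E
```

```text
16.65 [ 0.5456 -0.2617  0.1095] [[-0.0355, 0.9994, -0.0019], [0.9994, 0.0355, 0.0018], [0.0019, -0.0018, -1.0]] yaw x 92.04 F [-0.3  0.  -3.7] M [-0.09 -0.09  0.04] 0.11378637312605394 29.995812010020018 [-36.2  38.2  90.9   0.   51.1 -38.3]
```

View pics/c4.png

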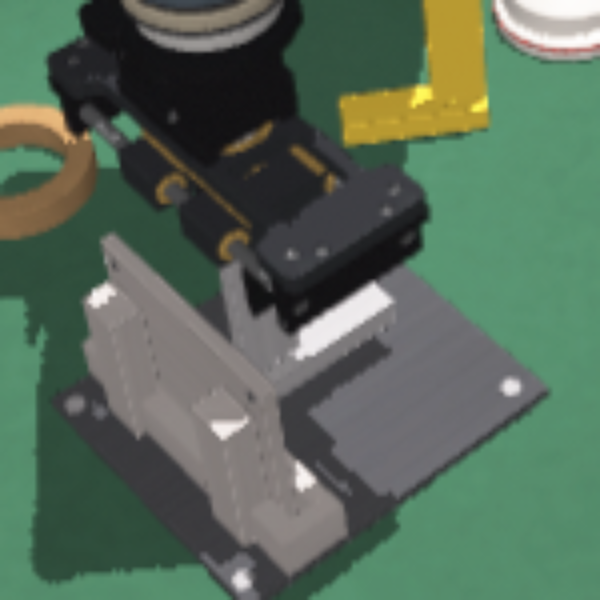

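The square hangs level on the open side, heel toward the panel and lined up with the gap. Now lower it to just above the plate and approach.

>>> send_rows:
  plan:
    - [255, 0, 0, 0.006, 0]
    - [255, 0, 0, 0.006, 0]
    - [255, 0, 0, 0.005, 0]
    - [255, 0, 0, 0.003, 0]
    - [255, 0, 0, 0, 0]
    - [255, -0.003, 0, 0, 0]
    - [255, -0.003, 0, 0, 0]
    - [255, -0.003, 0, 0, 0]
    - [255, -0.003, 0, 0, 0]
    - [255, -0.002, 0, 0, 0]
    - [255, 0, 0, 0, 0]
    - [255, 0, 0, 0, 0]
    - [255, 0, 0, 0, 0]
    - [255, 0, 0, 0, 0]

```text
time_s: 17.87
position: [0.5468, -0.2773, 0.0899]
tcp_rot: [[-0.034, 0.999, -0.0], [0.999, 0.034, 0.0], [0.0, -0.0, -1.0]]
force: [-0.1, -0.1, -4.5]
opening: 0.108
grasp_force: 30.0
```

>>> send_rows:
  plan:
    - [255, -0.001, 0, 0.001, 0]
    - [255, -0.001, 0, 0, 0]
    - [255, -0.001, 0, 0, 0]
    - [255, -0.001, 0, 0, 0]
    - [255, -0.001, 0, 0, 0]
    - [255, -0.0005, 0, 0, 0]
    - [255, -0.0005, 0, 0, 0]
    - [255, 0, 0, 0, 0]
    - [255, 0, 0, 0, 0]

```text
time_s: 18.62
position: [0.5469, -0.283, 0.0889]
tcp_rot: [[-0.034, 0.999, -0.001], [0.999, 0.034, 0.001], [0.001, -0.001, -1.0]]
force: [0.6, 2.3, -2.8]
opening: 0.114
grasp_force: 30.0
```

```bash
python3 st.py
```

```text
18.6167 [ 0.5469 -0.283   0.0889] [[-0.0344, 0.9994, -0.0005], [0.9994, 0.0344, 0.0008], [0.0008, -0.0005, -1.0]] yaw x 91.97 F [ 0.6  2.3 -2.8] M [ 0.47 -0.09  0.04] 0.11429961947042129 29.99650676501915 [-37.8  40.5  90.    0.   49.6 -39.7]
```

>>> send_rows:
  plan:
    - [255, -0.0005, 0, 0, 0]
    - [255, -0.0005, 0, 0, 0]
    - [255, 0, 0, 0, 0]
    - [255, 0, 0, 0, 0]

```text
time_s: 18.95
position: [0.5468, -0.283, 0.0889]
tcp_rot: [[-0.034, 0.999, -0.001], [0.999, 0.034, 0.002], [0.002, -0.001, -1.0]]
force: [0.6, 6.2, -1.9]
opening: 0.113
grasp_force: 30.0
```

>>> send_rows:
  plan:
    - [255, -0.0005, 0, 0, 0]
    - [255, -0.0005, 0, 0.0005, 0]
    - [255, 0, 0, 0, 0]
    - [255, 0, 0, 0, 0]

```text
time_s: 19.28
position: [0.5468, -0.283, 0.0885]
tcp_rot: [[-0.034, 0.999, -0.001], [0.999, 0.034, 0.004], [0.004, -0.001, -1.0]]
force: [0.3, 8.4, -0.9]
opening: 0.115
grasp_force: 30.0
```

```bash
python3 st.py
```

```text
19.2833 [ 0.5468 -0.283   0.0885] [[-0.0342, 0.9994, -0.0014], [0.9994, 0.0343, 0.0039], [0.004, -0.0012, -1.0]] yaw x 91.96 F [ 0.3  8.4 -0.9] M [ 1.09 -0.24  0.02] 0.11476546001993534 29.996804022230208 [-37.8  40.6  89.9   0.2  49.8 -39.9]
```

>>> send_rows:
  plan:
    - [255, 0, 0, 0.0005, 0]
    - [255, 0, 0, 0.0005, 0]
    - [255, 0, 0, 0.0005, 0]
    - [255, 0, 0, 0, 0]
    - [255, 0, 0, 0, 0]
    - [255, 0, 0, 0, 0]

```text
time_s: 19.78
position: [0.5468, -0.283, 0.0884]
tcp_rot: [[-0.034, 0.999, -0.001], [0.999, 0.034, 0.004], [0.004, -0.001, -1.0]]
force: [-1.3, 9.8, 6.5]
opening: 0.112
grasp_force: 30.0
```

```bash
python3 st.py
```

```text
19.7833 [ 0.5468 -0.283   0.0884] [[-0.0344, 0.9994, -0.0012], [0.9994, 0.0344, 0.0036], [0.0036, -0.001, -1.0]] yaw x 91.97 F [-1.3  9.8  6.5] M [ 1.29  0.16 -0.03] 0.11232627458207778 29.997403391171247 [-37.8  40.6  89.9   0.2  49.7 -39.9]
```

>>> send_rows:
  plan:
    - [255, -0.0005, 0, 0.0005, 0]
    - [255, -0.0005, 0, 0.0005, 0]
    - [255, -0.0005, 0, 0.0003, 0]
    - [255, 0, 0, 0, 0]
    - [255, 0, 0, 0, 0]
    - [255, 0, 0, 0, 0]
    - [255, 0, 0, 0, 0]
    - [255, 0, 0, 0, 0]

```text
time_s: 20.45
position: [0.5468, -0.2831, 0.0884]
tcp_rot: [[-0.034, 0.999, -0.001], [0.999, 0.034, 0.005], [0.005, -0.001, -1.0]]
force: [-1.4, 14.5, 14.7]
opening: 0.11
grasp_force: 30.0
```

```bash
python3 st.py
python3 - <<'E'
from h import *
p,d=capture("scene");cv2.imwrite("pics/c5.png",cv2.resize(p[200:330,130:260],(600,600)))
P,_,_=cloud("scene",d);a=np.radians(2.0)
ex=np.array([np.sin(a),-np.cos(a),0]);ey=np.array([np.cos(a),np.sin(a),0]);o=np.array([.5481,-.3028,0])
X=(P-o)@ex;Y=(P-o)@ey;Z=P[...,2];v=d>0
def st(n,m):
    A=np.c_[Z[m],Y[m],np.ones(m.sum())];b=np.ones(m.sum(),bool)
    for _ in range(5):
        c=np.linalg.lstsq(A[b],X[m][b],rcond=None)[0];r=abs(A@c-X[m]);b=r<max(.0006,2*np.median(r))
    print(n,b.sum(),"x",(np.median(X[m][b])*1e3).round(2),"slope z,y",c[:2].round(4))
st("panel back",v&(X>-.006)&(X<.01)&(Z>.04)&(Z<.11)&(abs(Y)<.029))
st("panel top",v&(X>-.012)&(X<.012)&(abs(Z-.113)<.003)&(abs(Y)<.06))
for s in(-1,1): st("post back",v&(X>.016)&(X<.032)&(Z>.035)&(Z<.086)&(abs(Y-s*.045)<.011))
m=v&(Z>.02)&(Z<.028)&(X<-.034)&(X>-.11)&(abs(Y)<.02)
B=np.c_[X[m],Y[m],np.ones(m.sum())];c=np.linalg.lstsq(B,Z[m],rcond=None)[0];print("foot top",m.sum(),np.median(Z[m]).round(4),c.round(4))
E
```

```text
20.45 [ 0.5468 -0.2831  0.0884] [[-0.0344, 0.9994, -0.0013], [0.9994, 0.0344, 0.0054], [0.0054, -0.0011, -1.0]] yaw x 91.97 F [-1.4 14.5 14.7] M [ 1.72  0.34 -0.05] 0.10974412342388304 29.99687915900722 [-37.9  40.6  89.8   0.3  49.8 -40. ]
panel back 204 x 4.14 slope z,y [0.0028 0.0013]
panel top 104 x 2.77 slope z,y [-0.3196 -0.0144]
post back 66 x 22.4 slope z,y [0.0018 0.0033]
post back 74 x 22.1 slope z,y [-0.0027 -0.0194]
foot top 163 0.0228 [-0.0047  0.0137  0.0225]
```

View pics/c5.png

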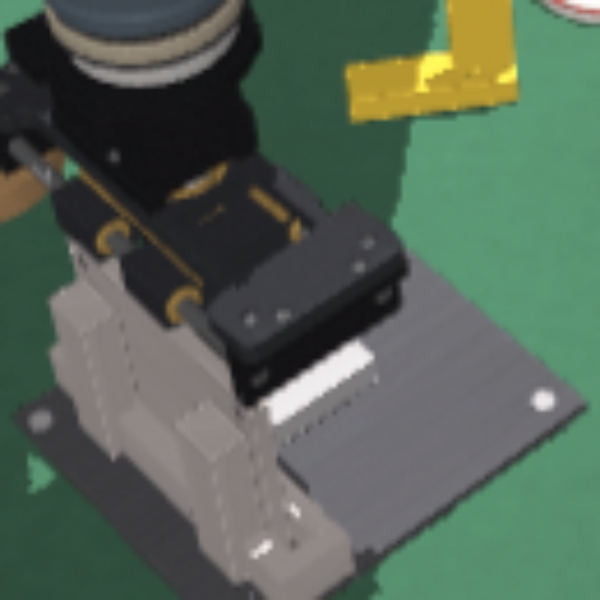

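Panel back face sits at 4.1 mm against 4.25 expected when seated, with slope ≈0, so it is fully back and upright. I'll check that the square is flat by averaging several depth frames against the plate.

```bash
cat > flat.py <<'E'
from h import *
D=np.median([capture("scene")[1] for _ in range(8)],0).astype(np.float32)
P,_,_=cloud("scene",D);a=np.radians(2.0)
ex=np.array([np.sin(a),-np.cos(a),0]);ey=np.array([np.cos(a),np.sin(a),0]);o=np.array([.5481,-.3028,0])
X=(P-o)@ex;Y=(P-o)@ey;Z=P[...,2];v=D>0
def fit(n,m,u):
    m=cv2.erode(m.astype(np.uint8),np.ones((3,3)))>0
    A=np.c_[u[0][m],u[1][m],np.ones(m.sum())];t=u[2][m];b=np.ones(len(t),bool)
    for _ in range(6):
        c=np.linalg.lstsq(A[b],t[b],rcond=None)[0];r=abs(A@c-t);b=r<max(.0005,2.5*np.median(r))
    s=r[b].std()/ (A[b,0].std()*np.sqrt(b.sum()));print(n,b.sum(),"coef",c.round(4),"se",s.round(4),"median",np.median(t[b]).round(5))
fit("foot top",v&(Z>.019)&(Z<.028)&(X<-.04)&(X>-.1)&(abs(Y)<.02),(X,Y,Z))
fit("plate",v&(Z>.004)&(Z<.012)&(X<-.05)&(X>-.13)&(Y>.02)&(Y<.075),(X,Y,Z))
fit("panel back",v&(X>-.004)&(X<.01)&(Z>.04)&(Z<.105)&(abs(Y)<.028),(Z,Y,X))
fit("blade side",v&(Y>0)&(Y<.012)&(Z>.03)&(Z<.1)&(X<-.002)&(X>-.04),(Z,X,Y))
E
python3 flat.py; python3 st.py
```

```text
foot top 78 coef [-0.0133 -0.0284  0.0228] se 0.0029 median 0.02351
plate 621 coef [-0.0004 -0.0007  0.0072] se 0.0005 median 0.00722
panel back 143 coef [ 0.0032 -0.0016  0.0039] se 0.0007 median 0.00414
blade side 0 coef [0. 0. 0.] se nan median nan
20.9 [ 0.5467 -0.2831  0.0884] [[-0.0345, 0.9994, -0.0014], [0.9994, 0.0345, 0.0054], [0.0054, -0.0012, -1.0]] yaw x 91.97 F [-2.9 14.  15. ] M [ 1.75  0.3  -0.05] 0.11025795802846482 29.99679720494896 [-37.9  40.6  89.8   0.3  49.8 -40. ]
  return _methods._mean(a, axis=axis, dtype=dtype,
  ret = ret.dtype.type(ret / rcount)
  ret = _var(a, axis=axis, dtype=dtype, out=out, ddof=ddof,
  arrmean = um.true_divide(arrmean, div, out=arrmean,
  ret = ret.dtype.type(ret / rcount)
```

The foot slope reads about 0.3–0.7°, noisy, and matches the hand's slight tilt under load. I'll ease off, let the square settle flat on its own, regrip, then press down first and push in afterwards.

>>> send_rows:
  plan:
    - [255, 0.0015, 0, -0.001, 0]
    - [255, 0.002, 0, -0.0015, 0]
    - [255, 0, 0, 0, 0]
    - [255, 0, 0, 0, 0]
    - [215, 0, 0, 0, 0]
    - [215, 0, 0, 0, 0]
    - [215, 0, 0, 0, 0]
    - [215, 0, 0, 0, 0]
    - [215, 0, 0, 0, 0]
    - [215, 0, 0, 0, 0]

```text
time_s: 21.73
position: [0.5472, -0.284, 0.0882]
tcp_rot: [[-0.034, 0.999, 0.0], [0.999, 0.034, -0.001], [-0.001, 0.0, -1.0]]
force: [0.1, -0.1, -1.8]
opening: 0.153
grasp_force: 0.0
```

```bash
python3 st.py; python3 flat.py 2>/dev/null
```

```text
21.7333 [ 0.5472 -0.284   0.0882] [[-0.0341, 0.9994, 0.0004], [0.9994, 0.0341, -0.0005], [-0.0006, 0.0004, -1.0]] yaw x 91.95 F [ 0.1 -0.1 -1.8] M [ 0.01 -0.06  0.04] 0.15250628661626311 0.0 [-37.8  40.6  89.9  -0.   49.5 -39.7]
foot top 78 coef [0.0085 0.0652 0.0233] se 0.002 median 0.0232
plate 614 coef [-0.0002 -0.0029  0.0073] se 0.0005 median 0.00724
panel back 146 coef [-0.0015 -0.0007  0.0043] se 0.0006 median 0.00416
blade side 0 coef [0. 0. 0.] se nan median nan
```

Foot top fell 0.3 mm and the tilt is gone. Regrip, press down, then push.

>>> send_rows:
  plan:
    - [255, 0, 0, 0, 0]
    - [255, 0, 0, 0, 0]
    - [255, 0, 0, 0, 0]
    - [255, 0, 0, 0, 0]
    - [255, 0, 0, 0.001, 0]
    - [255, 0, 0, 0.001, 0]
    - [255, 0, 0, 0.001, 0]
    - [255, 0, 0, 0, 0]
    - [255, 0, 0, 0, 0]
    - [255, 0, 0, 0, 0]

```text
time_s: 22.97
position: [0.5472, -0.2835, 0.0881]
tcp_rot: [[-0.035, 0.999, 0.0], [0.999, 0.035, -0.001], [-0.001, 0.0, -1.0]]
force: [-2.8, 2.8, 15.7]
opening: 0.112
grasp_force: 30.0
```

```bash
python3 st.py; python3 flat.py 2>/dev/null|head -1
```

```text
22.9667 [ 0.5472 -0.2835  0.0881] [[-0.0346, 0.9994, 0.0005], [0.9994, 0.0346, -0.0005], [-0.0006, 0.0005, -1.0]] yaw x 91.98 F [-2.8  2.8 15.7] M [ 0.55  0.71 -0.03] 0.11237808762227354 30.001283737365156 [-37.8  40.6  90.   -0.   49.4 -39.7]
foot top 78 coef [0.0052 0.0313 0.0233] se 0.002 median 0.02317
```

>>> send_rows:
  plan:
    - [255, -0.001, 0, 0, 0]
    - [255, -0.001, 0, 0, 0]
    - [255, -0.001, 0, 0, 0]
    - [255, 0, 0, 0, 0]
    - [255, 0, 0, 0, 0]
    - [255, 0, 0, 0, 0]

```text
time_s: 23.87
position: [0.5471, -0.2835, 0.0881]
tcp_rot: [[-0.034, 0.999, -0.0], [0.999, 0.034, 0.004], [0.004, -0.0, -1.0]]
force: [-2.7, 9.4, 19.1]
opening: 0.113
grasp_force: 30.0
```

```bash
python3 st.py; python3 flat.py 2>/dev/null
```

```text
23.8667 [ 0.5471 -0.2835  0.0881] [[-0.0344, 0.9994, -0.0003], [0.9994, 0.0344, 0.0038], [0.0038, -0.0001, -1.0]] yaw x 91.97 F [-2.7  9.4 19.1] M [1.17 0.31 0.02] 0.11346872169384835 29.999970104545355 [-37.8  40.6  89.8   0.2  49.7 -40. ]
foot top 78 coef [-0.0014  0.018   0.023 ] se 0.0029 median 0.02314
plate 614 coef [0.0009 0.0006 0.0073] se 0.0005 median 0.00722
panel back 151 coef [ 0.0006 -0.0024  0.0041] se 0.0006 median 0.00418
blade side 0 coef [0. 0. 0.] se nan median nan
```

>>> send_rows:
  plan:
    - [255, -0.0005, 0, 0.0005, 0]
    - [255, -0.0005, 0, 0, 0]
    - [255, 0, 0, 0, 0]
    - [255, 0, 0, 0, 0]
    - [255, 0, 0, 0, 0]
    - [255, 0, 0, 0, 0]

```text
time_s: 24.77
position: [0.5471, -0.2836, 0.088]
tcp_rot: [[-0.034, 0.999, -0.0], [0.999, 0.034, 0.005], [0.005, -0.0, -1.0]]
force: [-2.4, 12.7, 21.5]
opening: 0.117
grasp_force: 30.0
```

```bash
python3 st.py; python3 flat.py 2>/dev/null; python3 st.py|cut -c1-40
```

```text
24.7667 [ 0.5471 -0.2836  0.088 ] [[-0.0344, 0.9994, -0.0004], [0.9994, 0.0344, 0.0051], [0.0051, -0.0003, -1.0]] yaw x 91.97 F [-2.4 12.7 21.5] M [ 1.52  0.32 -0.01] 0.11671478731065166 29.999723711516708 [-37.9  40.6  89.8   0.3  49.8 -40. ]
foot top 70 coef [ 0.0018 -0.0028  0.0233] se 0.0025 median 0.02316
plate 617 coef [-0.0009 -0.0009  0.0072] se 0.0005 median 0.00718
panel back 141 coef [ 0.0009 -0.0022  0.0041] se 0.0007 median 0.00414
blade side 0 coef [0. 0. 0.] se nan median nan
25.1667 [ 0.5471 -0.2836  0.088 ] [[-0.0
```

The foot is flat (slope 0.002 ± 0.003), the panel is upright and fully back, and the push holds steady at about 13 N in and 21 N down. I'm handing it in.

```bash
python3 -c "
from rig import *
print(hand_in())"
```

```text
the job is handed in; nothing more can be done
None
```

I handed the job in at about 25 s: the panel stands in the fixture slot, upright and fully back against both posts. The square is still gripped and pressed into the corner at about 13 N against the panel and 21 N down, its foot measured flat; the blade face was hidden from the cameras, so I infer its contact from the flat foot and upright panel.

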